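Turn the divider leaf of the formula-card stand

ROBOT

A 6-joint arm with a two-finger parallel gripper is mounted at the origin on the work surface; the furniture and walls round the work are solid. World frame = base frame: x ahead of the robot, y to its left, z up, the work surface at z = 0. Lengths are in m, angles in rad, forces in N, time in s.
With the tool pointing down it reaches from about 0.25 to 0.725 m from the base axis. Payload 4 kg.
Tool frame: the origin (TCP) lies on the centre line of the jaws, within the pads' length; the fingertips stand 11 mm ahead of it and the grasp point (between the pads) lies 8 mm behind it (bot.nose_length is the distance from the TCP to the fingertips, in m); z points along the fingers, y is the direction in which the jaws open and shut (so a half turn about z gives the same grasp; the last joint's range is limited). The gripper opens to 85 mm and grips with 20 to 120 N. Pads are 22 mm wide; open, the fingers measure 114 mm over their backs; the gripper's body (76 mm by 85 mm) begins 54 mm behind the grasp point. The pads swing forward as they close: fully open they stand 13 mm farther back than shut.
Start: joints at [1.135, 0.241, 0.005, 1.335, 0, 1.571], TCP at [0.211, 0.453, 0.242] pointing down, gripper open.
Joint ranges: [-2.72, 2.72], [-1.05, 1.87], [-1.09, 1.28], [-1.99, 2.15], [-1.42, 1.44], [-3.14, 3.14]. Speed limits (rad/s): [2.79, 2.79, 3.14, 3.14, 3.14, 3.14].

INTERFACE

Orientations are given as a unit quaternion [x, y, z, w].
In Python, from workcell import bot gives the robot as it stands.
- The arm moves only by the tool play_rows, never from a script. Its argument "plan" is one flat list of numbers, 6 for each row, row after row: the shift along the tool's x, y, z in mm, then the turn, a rotation vector about the tool's x, y, z in rad. A call has 1 to 20 rows; each row shifts and turns the commanded pose from where the row before left it, along the tool's axes as they then stand; what a row does not reach is not made up. A row lasts 1/8 s, in which the tool goes at most 62.5 mm and 10.7 degrees, less where a joint would pass 70% of its speed; a pose out of reach is approached as far as the arm can. A call with a gripper value outside its range is refused whole. "hand" is the opening in per cent of the stroke, from 0 (shut) to 100 (fully open), set as the call begins (left out, the last holds). The fingers move at their own pace and stop on an object; the grip force is fixed at half the most. Time passes only in rows, so rows that do not move let the fingers close. It gives the time, the measured TCP pose, the force and the opening at its end, in the units of the state.
- bot.get_obs(): the state, without advancing time (a new reading comes with each control period).
- bot.camera(name): name is "scene" or "top" or "wrist"; returns a dict with "frame" (480x640x3 uint8, blue, green, red), "range_z" (480x640 float32, m along the optical axis (not along the pixel's ray), 0 where there is no reading), "K" (3x3 intrinsics, pixels), "cam_to_world" (4x4, takes a point from camera to world coordinates). Camera axes: x right, y down, z forward; pixel columns grow to the right and rows downward; lengths in m; the calibration is good to about 2 mm. A picture is of the moment at which its call begins.
- bot.job_done(): hands the job in, once; it reports no verdict.
Trained networks look in the newest picture that a camera, given by its name, has taken for a name from the list of things; names that differ only in an ending like _2 or _b are one class to them, and where a whole thing is asked for, a point or a joint stands for the part that bears it (a point fixed in the world has none). Each returns a list of dicts, best first, with "p" (0 to 1); they miss things now and then, are a little off and sometimes report something else, mostly with a low value. They report only what shows in the picture. A call takes as long as a camera call.
- bot.outline_of(query, camera): "mask" (480x640 bool, what is visible of it) and "point" ([row, column] in pixels, amid what is visible of it).
The state is a dict: "clock": time; "joint_pos": joint angles; "joint_vel": joint speeds; "tau": joint torques, N m; "eef_pos": TCP position; "tool_rot": TCP orientation; "ft_force": force on the tool from outside, world axes, zero at the start; "ft_torque": the same for the moment, N m; "grip_width": finger opening in m.
Only numpy, scipy, OpenCV 4.12 (cv2) and the standard library are available. Lean on these libraries where they do the work, as an engineer would, in place of code of your own. Each camera call takes 0.05 s, during which the arm holds its last target.

TASK

The wooden formula-card stand has to be opened at its next card: push the right-hand swivel keeper fully aside so that it no longer crosses the stiff divider leaf, turn the leaf over its wire spine until it lies flat on the left-hand pack, then swing the left-hand keeper straight across it (bar in line with the spine) to hold it down. Do it all with light fingertip pushes: do not grip, lift or shift anything, and leave the bottle, the atomiser and the tin beside the stand alone.

Things in the scene. Friction and masses are not known exactly. Their poses are not given: they have to be found in the camera images.
- stand: Wooden card stand, board 185 x 210 mm, top 21 mm above the bench, 1.8 kg, loose on rubber feet. Origin: on the bench under the wire spine; x along the spine, away from the robot, y left, z up ('stand's frame'). Board: x -84 to 101 mm, y -105 to 105. Fixed card packs left and right of the spine: tops 34 mm high, x -69 to 61, out to y +-98; the bare strip beyond carries the keepers.
- spine (a point): Point on the leaf's turning axis, at x = +12, y = 0 mm in the stand's frame, 35.5 mm above the bench; the axis runs along the stand's x. The wire loops round it reach 45 mm above the bench, from x = -60 to +52 mm.
- leaf (a joint): Stiff grey-board divider leaf, 3 mm thick, 60 g. 0 = flat on the right pack (stand's -y), 1.57 upright, 3.14 flat on the left pack. x -70 to 62 mm in the stand's frame, 11 to 118 mm from the axis; flat, its underside is 34 mm above the bench and overhangs the board by 13 mm. About 0.5 N at its edge turns it. Damped: once well past upright it sinks to the left by itself in 2 to 3 s.
- tab (a point): Middle of the outer edge of the leaf's index tab, half-way through its 3 mm thickness: 130 mm from the axis, at x = +12 mm in the stand's frame. The tab is 36 mm long along the spine, projects 12 mm past the leaf's edge and 25 mm past the board, with free air under it down to the bench. Moves with the leaf.
- keeper_right (a joint): Right swivel keeper: steel bar 12 mm wide, 39 to 42 mm above the bench, turning level about an upright pivot. 0 = points along the stand's -x, across the leaf; growing = tip swings inward toward the spine; 1.57 = parked along the far strip (stops at -0.05 and 1.58). Clear of the leaf above about 1.3. Stays where it is left; 0.7 N at the knob moves it.
- knob_right (a point): Black knob at the tip of the right keeper, 48 mm from its pivot, 14 mm in diameter (9 mm below 46 mm height); it stands from 42 to 61 mm above the bench; the point is on its axis, 53 mm above the bench.
- pivot_right (a point): Pivot axis of the right-hand keeper, at x = +84, y = -85 mm in the stand's frame, 39 mm above the bench (underside of the bar).
- keeper_left (a joint): Left swivel keeper, the mirror image: 0 = points along the stand's -x, across the left pack (and across the leaf when that lies there); growing = tip swings inward toward the spine; 1.57 = parked along the far strip. Same sizes, stops, friction and heights.
- knob_left (a point): Black knob at the tip of the left-hand keeper, like the other one.
- pivot_left (a point): Pivot axis of the left-hand keeper, at x = +84, y = +85 mm in the stand's frame, 39 mm above the bench.
- dropper: Amber dropper bottle with black bulb, 39 mm wide, 102 mm high, loose, left of the stand; origin at the centre of its underside. Leave alone.
- atomiser: Slim glass atomiser with grey cap, 18 mm wide, 80 mm high, loose, left of the stand; origin at the centre of its underside. Leave alone.
- tin: Flat round tin, 59 mm in diameter, 26 mm high, loose, left of the stand; origin at the centre of its underside. Leave alone.

How it is judged:
By the outcome, as a careful person would: the job done as asked, in the order asked, and still so for the second after the job is handed in, with the robot touching nothing.
It also fails if it takes over 59 s, if anything falls off the work surface, if the arm or the gripper's body presses on something with over 40 N, if the wrist force passes 120 N, or if a joint passes its speed limit or range.

## Working session

There is one attempt and no reset: what is moved stays moved. The work goes in short steps, Python scripts to look and compute and a tool call to move; the robot and the scene stay as the last step left them, time stands still between calls to the robot, and variables do not carry over. Pictures are saved under pics/ and viewed, and the job is handed in when it is done.

Besides the shell and the picture viewer there is one more tool, called after "Call:" in YAML: its name, and indented under it one key for each argument. play_rows: Moves the arm, as the interface text tells. Its arguments: {"type":"object","properties":{"plan":{"type":"array","items":{"type":"number"}},"hand":{"type":"number"}},"required":["plan"]}

```bash
ls; mkdir -p pics; cat > h.py <<'E'
import numpy as np, cv2
from workcell import bot
from scipy.spatial.transform import Rotation as R
def world(c,rows,cols):
    z=c["range_z"][rows,cols]; K=c["K"]
    p=np.stack([(cols-K[0,2])/K[0,0]*z,(rows-K[1,2])/K[1,1]*z,z,np.ones_like(z)])
    return (c["cam_to_world"]@p)[:3].T, z>0
def proj(c,P):
    q=np.linalg.inv(c["cam_to_world"])@np.append(P,1); u=c["K"]@(q[:3]/q[2]); return u[:2]
E
python3 - <<'E'
from h import *
o=bot.get_obs(); print(o)
for n in ["scene","top","wrist"]:
    c=bot.camera(n); cv2.imwrite(f"pics/{n}0.png",c["frame"]); np.savez(f"pics/{n}0.npz",**c)
    print(n,c["K"].tolist(),c["cam_to_world"].round(3).tolist())
    for q in ["stand","knob_right","knob_left","tab","leaf","dropper","atomiser","tin"]:
        r=bot.outline_of(q,n)
        for d in r[:2]:
            m=d["mask"]; rr,cc=np.nonzero(m); P,ok=world(c,rr,cc); P=P[ok]
            print(n,q,round(d["p"],2),np.round(d["point"]),m.sum(),np.median(P,0).round(3) if len(P) else None)
E
```

```text
pics
{'clock': 0.0, 'joint_pos': array([1.13497002e+00, 2.41433346e-01, 3.68771987e-03, 1.33519168e+00,
       7.42872151e-08, 1.57077837e+00]), 'joint_vel': array([0.00077532, 0.00012844, 0.00053993, 0.00121992, 0.00018233,
       0.00010705]), 'tau': array([-1.25693066e-03, -3.72315288e+01,  2.52409405e+01,  1.70895708e-02,
       -2.64755972e-04,  9.74705074e-06]), 'eef_pos': array([0.21081653, 0.45269546, 0.24138883]), 'tool_rot': array([ 2.16183712e-01,  9.76352117e-01, -1.04516192e-03, -2.31477295e-04]), 'ft_force': array([-0.27273279,  0.73668371,  0.11225973]), 'ft_torque': array([0.02710244, 0.00440782, 0.00652699]), 'grip_width': 0.08543002390000655}
scene [[509.1886281009318, 0.0, 326.4094481640217], [0.0, 509.1886281009318, 239.6508760650216], [0.0, 0.0, 1.0]] [[0.446, -0.653, 0.612, -0.074], [-0.895, -0.324, 0.307, -0.205], [-0.002, -0.685, -0.729, 0.707], [0.0, 0.0, 0.0, 1.0]]
scene stand 0.61 [297. 373.] 12183 [ 0.415 -0.049  0.035]
scene knob_right 0.55 [268. 426.] 217 [ 0.502 -0.108  0.044]
scene knob_left 0.56 [242. 353.] 244 [0.493 0.031 0.043]
scene tab 0.74 [299.
[... 938 characters left out ...]
 [252. 426.] 4664 [ 0.434 -0.102  0.036]
top leaf 0.57 [214. 425.] 259 [ 0.501 -0.108  0.042]
top dropper 0.94 [249. 259.] 449 [0.44  0.183 0.054]
top atomiser 0.68 [293. 272.] 126 [0.369 0.16  0.077]
top tin 0.29 [217. 342.] 244 [0.494 0.036 0.042]
wrist [[363.65042459220086, 0.0, 321.08085994273944], [0.0, 363.65042459220086, 241.70465521154375], [0.0, 0.0, 1.0]] [[0.422, 0.86, 0.286, 0.138], [0.907, -0.401, -0.132, 0.487], [0.001, 0.315, -0.949, 0.374], [0.0, 0.0, 0.0, 1.0]]
wrist stand 0.56 [471. 115.] 639 [0.417 0.066 0.019]
wrist knob_right 0.31 [412. 227.] 1782 [0.391 0.242 0.025]
wrist dropper 0.59 [440. 223.] 35 [0.444 0.207 0.008]
wrist tin 0.75 [412. 225.] 1911 [0.391 0.242 0.025]
```

View pics/scene0.png

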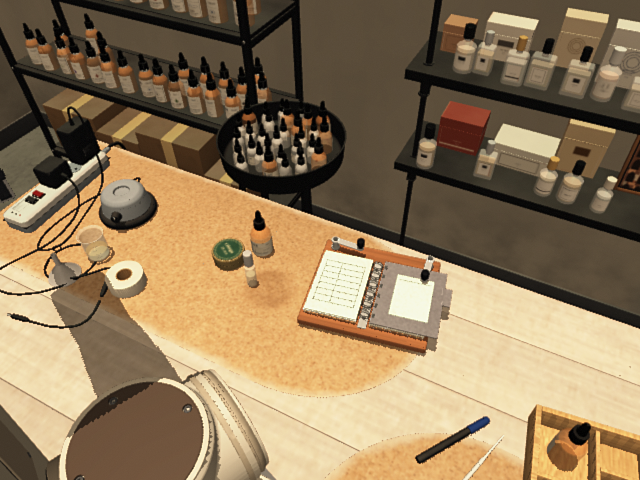

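View pics/top0.png

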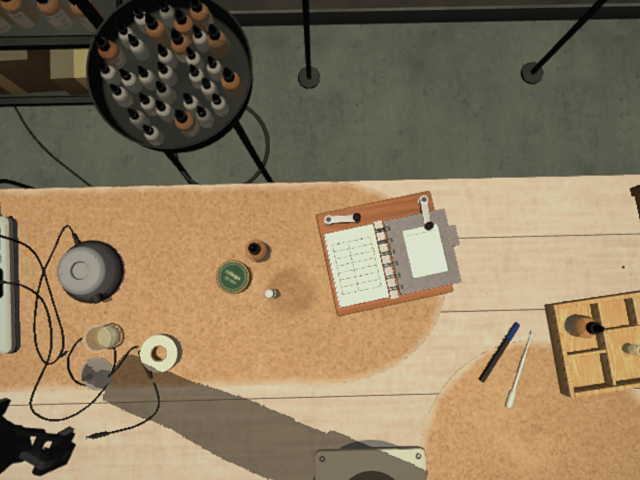

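```bash
python3 - <<'E'
import cv2
a=cv2.imread("pics/top0.png")[160:330,240:480]; cv2.imwrite("pics/topc.png",cv2.resize(a,None,fx=3.3,fy=3.3,interpolation=cv2.INTER_CUBIC))
E
```

```text
(no output)
```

View pics/topc.png

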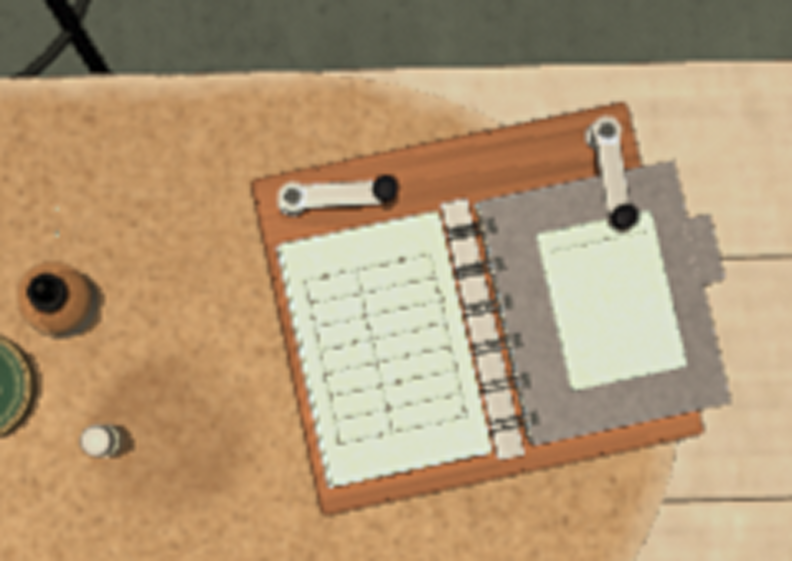

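```bash
python3 - <<'E'
from h import *
print([a for a in dir(bot) if not a.startswith('_')], bot.nose_length)
a=cv2.imread("pics/scene0.png")[225:360,285:465]; cv2.imwrite("pics/scenec.png",cv2.resize(a,None,fx=4,fy=4,interpolation=cv2.INTER_CUBIC))
for n in ["top","scene"]:
    c=np.load(f"pics/{n}0.npz"); rr,cc=np.indices((480,640)).reshape(2,-1); P,ok=world(c,rr,cc)
    H=P[:,2].reshape(480,640)
    s=(P[:,0]>.25)&(P[:,0]<.6)&(P[:,1]>-.25)&(P[:,1]<.12)&(P[:,2]>.0)&(P[:,2]<.1)
    print(n,np.histogram(P[s,2],bins=np.arange(0,.08,.004)))
    if n=="top":
        v=np.clip(H/0.07*255,0,255).astype(np.uint8)[160:330,240:480]
        cv2.imwrite("pics/h.png",cv2.resize(cv2.applyColorMap(v,cv2.COLORMAP_JET),None,fx=3.3,fy=3.3,interpolation=cv2.INTER_NEAREST))
E
```

```text
['Unreachable', 'camera', 'get_obs', 'job_done', 'nose_length', 'outline_of'] 0.011
top (array([6746,   98,   70,   74, 1801, 1940,  256, 1266, 4688, 2602,  378,
         51,   10,    6,   73,   29,    0,    0,    0]), array([0.   , 0.004, 0.008, 0.012, 0.016, 0.02 , 0.024, 0.028, 0.032,
       0.036, 0.04 , 0.044, 0.048, 0.052, 0.056, 0.06 , 0.064, 0.068,
       0.072, 0.076]))
scene (array([14213,    60,   279,   205,   659,  2179,   458,   445,  3452,
        4002,   353,    96,    17,    30,    49,    53,     0,     0,
           0]), array([0.   , 0.004, 0.008, 0.012, 0.016, 0.02 , 0.024, 0.028, 0.032,
       0.036, 0.04 , 0.044, 0.048, 0.052, 0.056, 0.06 , 0.064, 0.068,
       0.072, 0.076]))
```

View pics/scenec.png

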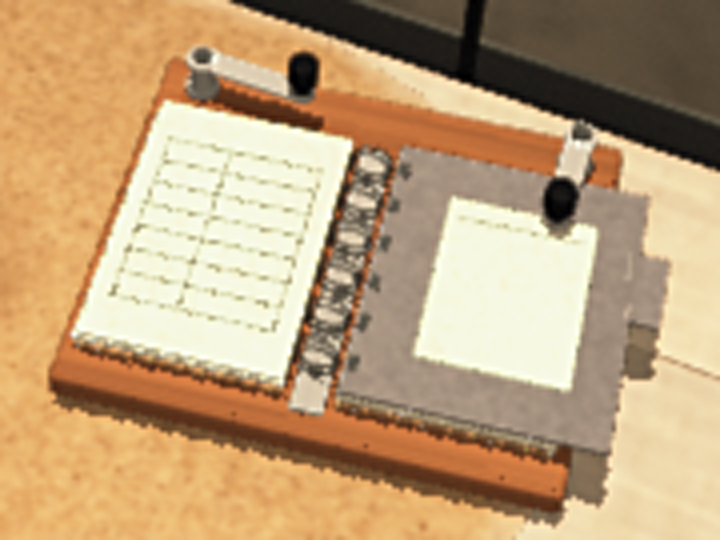

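View pics/h.png

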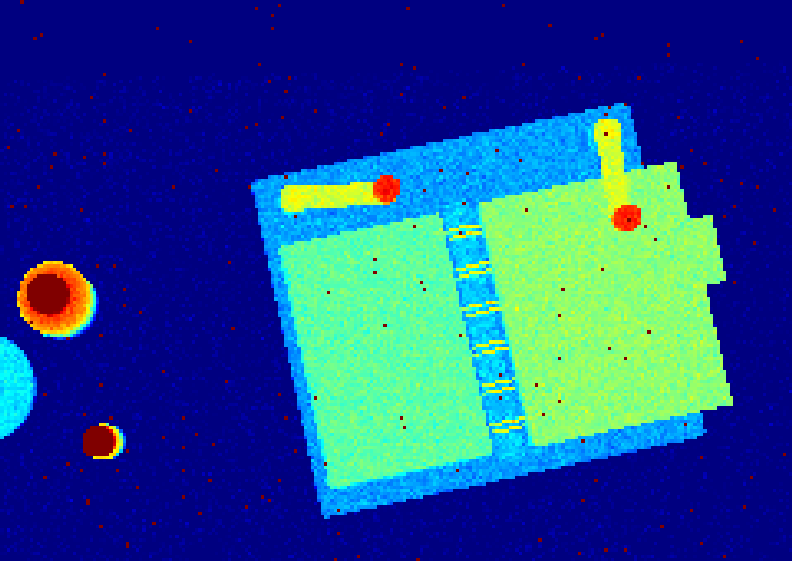

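```bash
cat >> h.py <<'E'
def model(x,y,tr=0.0,tl=1.5,leaf='R'):
    h=np.zeros_like(x)
    def rect(a,b,c,d,z): 
        m=(x>a)&(x<b)&(y>c)&(y<d); h[m]=np.maximum(h[m],z)
    rect(-84,101,-105,105,21); rect(-69,61,-98,-11,34); rect(-69,61,11,98,34)
    if leaf=='R': rect(-70,62,-118,-11,37); rect(-6,30,-130,-118,37)
    if leaf=='L': rect(-70,62,11,118,37); rect(-6,30,118,130,37)
    for sy,t in ((-1,tr),(1,tl)):
        u=np.array([-np.cos(t),-sy*np.sin(t)]); dx=x-84; dy=y-sy*85
        a=dx*u[0]+dy*u[1]; b=-dx*u[1]+dy*u[0]
        m=(a>-6)&(a<48)&(abs(b)<6); h[m]=np.maximum(h[m],42)
        m=np.hypot(a-48,b)<7; h[m]=61
    return h
def fit(cams,p0=(430,-45,.22,0,1.5),leaf='R',free=5):
    from scipy.optimize import minimize
    S=[]
    for c in cams:
        rr,cc=np.indices((480,640)).reshape(2,-1); P,ok=world(c,rr,cc)
        s=ok&(np.hypot(P[:,0]-p0[0]/1e3,P[:,1]-p0[1]/1e3)<.19)&(P[:,2]>-.005)&(P[:,2]<.07)
        S.append(P[s]*1e3)
    def cost(q,S):
        q=np.r_[q,p0[len(q):]]
        tot=0
        for P in S:
            d=P[:,:2]-q[:2]; c,s=np.cos(q[2]),np.sin(q[2])
            x=d[:,0]*c+d[:,1]*s; y=-d[:,0]*s+d[:,1]*c
            strip=(abs(y)<12)  # skip wires
            e=np.minimum(abs(model(x,y,q[3],q[4],leaf)-P[:,2]),12)
            tot+=np.mean(e[~strip])
        return tot
    out=[]
    for SS in ([S] if len(S)==1 else [S,[S[0]],[S[1]]]):
        best=None; x0=np.array(p0[:free],float)
        for k in range(4):
            sx=np.vstack([x0]+[x0+np.eye(free)[i]*[8,8,.06,.15,.15][i]/(k+1)*(-1)**k for i in range(free)])
            r=minimize(cost,x0,args=(SS,),method='Nelder-Mead',options=dict(initial_simplex=sx,maxiter=400,xatol=1e-3,fatol=1e-5)); x0=r.x
        out.append((r.x.round(3),round(r.fun,3)))
    return out
E
python3 - <<'E'
from h import *
for r in fit([np.load(f"pics/{n}0.npz") for n in ("top","scene")]): print(r)
E
```

```text
(array([ 4.2678e+02, -3.8187e+01,  1.8200e-01,  7.9000e-02,  1.4050e+00]), np.float64(3.315))
(array([ 4.26675e+02, -3.88490e+01,  1.84000e-01,  8.50000e-02,
        1.43300e+00]), np.float64(1.633))
(array([ 4.26481e+02, -3.65820e+01,  1.82000e-01,  7.40000e-02,
        1.35000e+00]), np.float64(1.629))
```

```bash
cat >> h.py <<'E'
O=np.array([426.6,-38.0]); YAW=0.183
def sw(p):  # stand mm -> world mm
    c,s=np.cos(YAW),np.sin(YAW); p=np.array(p,float)
    return np.array([O[0]+c*p[0]-s*p[1],O[1]+s*p[0]+c*p[1],p[2]])
def ws(p):
    c,s=np.cos(YAW),np.sin(YAW); d=np.array(p[:2])-O
    return np.array([c*d[0]+s*d[1],-s*d[0]+c*d[1],p[2]])
RZ=lambda a:R.from_euler('z',a)
DOWN0=RZ(YAW)*R.from_matrix(np.array([[0,1,0],[1,0,0],[0,0,-1.]]))  # tool y along stand +x, tool x along stand +y, z down
def cur():
    o=bot.get_obs(); return o["eef_pos"]*1e3, R.from_quat(o["tool_rot"]), o
def plan(wps,p=None,r=None,nd=1):
    """wps: list of (world mm pos, Rotation, nrows)"""
    if p is None: p,r,_=cur()
    rows=[]
    for P,Q,n in wps:
        p0,r0=p.copy(),r; rv=(r0.inv()*Q).as_rotvec()
        for k in range(1,n+1):
            tp=p0+(np.array(P)-p0)*k/n; tr=r0*R.from_rotvec(rv*k/n)
            sh=np.round(r.inv().apply(tp-p),nd); tv=np.round((r.inv()*tr).as_rotvec(),3)
            if np.linalg.norm(sh)>62.5 or np.linalg.norm(tv)>.186: print("BIG",sh,tv)
            rows.append((sh,tv)); p=p+r.apply(sh); r=r*R.from_rotvec(tv)
    print("[",", ".join(",".join(f"{v:g}" for v in np.r_[a,b]+0.0) for a,b in rows),"]",len(rows))
    print("end",p.round(1),ws(p).round(1)); return p,r
def kr(t,d,z):  # right keeper push pose
    k=np.array([84-48*np.cos(t),-85+48*np.sin(t)]); g=np.array([np.sin(t),np.cos(t)])
    return sw([*(k-d*g),z]), RZ(-t)*DOWN0
E
python3 - <<'E'
from h import *
P,Q=kr(.08,35,110); p,r,_=cur()
print(P)
M=p+(P-p)*.8; M[2]=200
plan([(M,Q,12),(P,Q,5)])
E
```

```text
[ 480.51872806 -146.04410976  110.        ]
[ -33.2,-28.6,3.5,0,0,0.086, -35.4,-25.7,3.6,0,0,0.086, -37.6,-22.6,3.5,0,0,0.086, -39.4,-19.2,3.5,0,0,0.086, -40.8,-15.8,3.5,0,0,0.086, -42.1,-12.2,3.6,0,0,0.086, -43,-8.5,3.5,0,0,0.086, -43.5,-4.9,3.5,0,0,0.086, -43.8,-1,3.5,0,0,0.086, -43.7,2.7,3.6,0,0,0.086, -43.4,6.4,3.5,0,0,0.086, -42.6,10.1,3.5,0,0,0.086, -24.9,8.3,18,0,0,0, -25,8.2,18,0,0,0, -24.9,8.3,18,0,0,0, -25,8.2,18,0,0,0, -24.9,8.3,18,0,0,0 ] 17
end [ 480.5 -146.   110. ] [  33.4 -116.   110. ]
```

Call:
play_rows:
  plan: [-33.2, -28.6, 3.5, 0, 0, 0.086, -35.4, -25.7, 3.6, 0, 0, 0.086, -37.6, -22.6, 3.5, 0, 0, 0.086, -39.4, -19.2, 3.5, 0, 0, 0.086, -40.8, -15.8, 3.5, 0, 0, 0.086, -42.1, -12.2, 3.6, 0, 0, 0.086, -43, -8.5, 3.5, 0, 0, 0.086, -43.5, -4.9, 3.5, 0, 0, 0.086, -43.8, -1, 3.5, 0, 0, 0.086, -43.7, 2.7, 3.6, 0, 0, 0.086, -43.4, 6.4, 3.5, 0, 0, 0.086, -42.6, 10.1, 3.5, 0, 0, 0.086, -24.9, 8.3, 18, 0, 0, 0, -25, 8.2, 18, 0, 0, 0, -24.9, 8.3, 18, 0, 0, 0, -25, 8.2, 18, 0, 0, 0, -24.9, 8.3, 18, 0, 0, 0]
  hand: 0

```text
clock: 3.48
eef_pos: [0.4809, -0.1469, 0.1095]
tool_rot: [0.67, 0.743, 0.0, 0.0]
ft_force: [-0.2, 0.5, -0.2]
grip_width: -0.0001
```

```bash
python3 - <<'E'
from h import *
p,r,o=cur(); print(o["clock"],p,ws(p),o["joint_pos"].round(3),r.as_matrix().round(3).tolist(),o["ft_force"],o["grip_width"])
for n in ["scene","top","wrist"]:
    c=bot.camera(n); cv2.imwrite(f"pics/{n}1.png",c["frame"]); np.savez(f"pics/{n}1.npz",**c)
    rr,cc=np.indices((480,640)).reshape(2,-1); P,ok=world(c,rr,cc); P*=1e3
    T=r.inv().apply(P-p)  # tool frame
    s=ok&(abs(T[:,0])<30)&(abs(T[:,1])<40)&(T[:,2]>-60)&(T[:,2]<30)
    T=T[s]
    for a in range(-60,30,10):
        q=T[(T[:,2]>=a)&(T[:,2]<a+10)]
        if len(q)>5: print(n,a,len(q),np.percentile(q,[2,98],axis=0)[:,:2].round(1).tolist())
    print(n,"zmax",np.percentile(T[:,2],[98,99.5]))
E
```

```text
3.475 [ 480.93482508 -146.88164456  109.49757007] [  33.61323808 -116.95142566  109.49757007] [-0.296  0.345 -0.215  1.009  0.     1.171] [[-0.103, 0.995, 0.0], [0.995, 0.103, 0.0], [-0.0, 0.0, -1.0]] [-0.22672914  0.51673248 -0.1832732 ] -7.643788270996925e-05
scene -60 71 [[-15.3, -17.4], [16.6, -1.5]]
scene -50 11 [[-12.6, -37.9], [13.8, -13.7]]
scene -40 9 [[-9.9, -33.0], [13.8, -10.8]]
scene -20 43 [[-7.5, -14.3], [7.5, -6.5]]
scene -10 59 [[-10.2, -13.7], [11.1, -4.1]]
scene 0 34 [[-9.9, -12.5], [10.9, -4.1]]
scene zmax [ 9.04708776 10.77314418]
top -60 51 [[-0.4, -39.4], [14.3, 39.7]]
top -50 67 [[-3.2, -36.5], [9.1, 38.3]]
top -40 42 [[-0.6, -32.2], [10.2, 30.5]]
top -30 10 [[3.3, -18.2], [10.0, 4.8]]
top -20 15 [[1.2, -13.9], [7.9, 5.5]]
top -10 22 [[1.8, -13.3], [8.0, 11.6]]
top 0 24 [[1.6, -13.5], [7.7, 12.1]]
top zmax [ 6.12973311 10.09239051]
wrist -60 8264 [[-10.0, -38.5], [16.2, 38.5]]
wrist -50 9268 [[-9.8, -36.8], [11.4, 37.5]]
wrist -40 4334 [[-9.4, -31.8], [12.5, 32.7]]
wrist -30 1275 [[-11.2, -15.6], [11.2, 16.4]]
wrist -20 1037 [[5.2, -12.8], [10.3, 13.3]]
wrist -10 906 [[5.1, -12.8], [10.2, 13.4]]
wrist 0 553 [[5.2, -12.0], [10.2, 12.6]]
wrist zmax [0.44625898 5.87634603]
```

View pics/scene1.png

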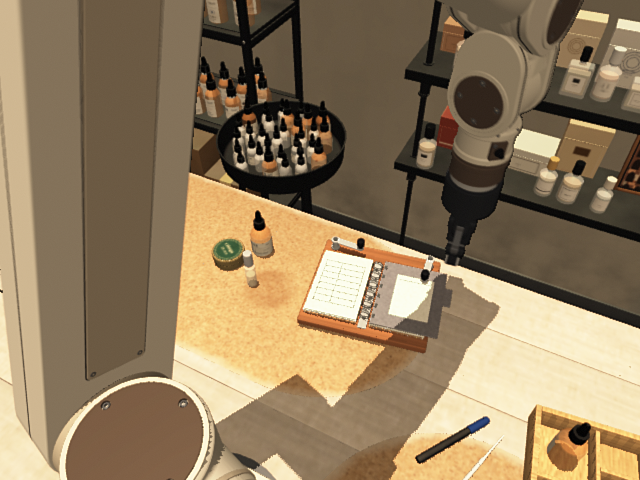

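View pics/wrist1.png

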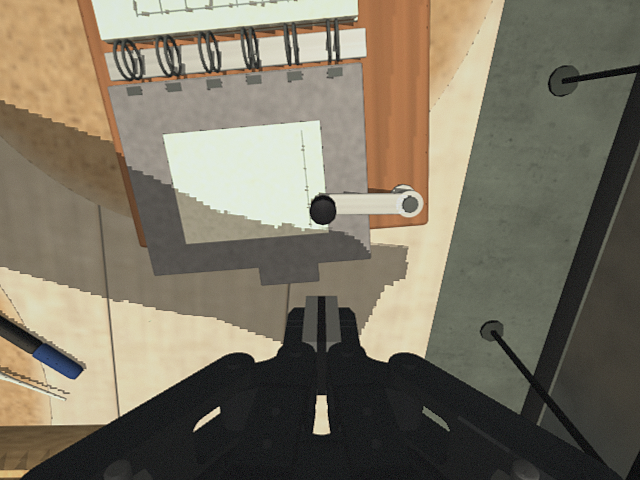

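```bash
python3 - <<'E'
from h import *
for r in fit([np.load(f"pics/{n}1.npz") for n in ("wrist",)],p0=(426.6,-38,.183,.08,1.4),free=4): print(r)
for r in fit([np.load(f"pics/{n}1.npz") for n in ("top",)],p0=(426.6,-38,.183,.08,1.4)): print(r)
P,Q=kr(.08,35,57); P2,Q2=kr(.08,24,57)
plan([(P,Q,5),(P2,Q,3)])
E
```

```text
(array([ 4.28051e+02, -3.80700e+01,  1.84000e-01,  8.50000e-02]), np.float64(0.688))
(array([ 4.26644e+02, -3.86380e+01,  1.85000e-01,  7.40000e-02,
        1.42800e+00]), np.float64(1.64))
[ 0.1,0.1,10.4,0,0,0, 0.1,0.2,10.4,-0.001,0,-0.001, 0,0.1,10.4,0,-0.001,0, 0.1,0.1,10.4,-0.001,0,0, 0.1,0.2,10.4,0,0,-0.001, 3.7,0,0,0,0,0, 3.7,0,0,0,0,0, 3.6,0,0,0,0,0 ] 8
end [ 479.4 -135.1   57. ] [  34.3 -105.1   57. ]
```

```bash
sed -i 's/^O=.*/O=np.array([427.1,-38.2]); YAW=0.184/' h.py; python3 - <<'E'
from h import *
w=[(*kr(.08,32,59),5),(*kr(.08,18.5,59),5)]+[(*kr(t,18,59),1) for t in np.arange(.16,.97,.09)]
plan(w)
E
```

```text
[ 0.6,0.3,10,0,0,-0.001, 0.7,0.2,10,-0.001,0,0, 0.6,0.3,10,0,-0.001,-0.001, 0.7,0.2,10,-0.001,0,0, 0.6,0.2,10,0,0,-0.001, 2.7,0,0,0,0,0, 2.7,0,0,0,0,0, 2.7,0,0,0,0,0, 2.7,0,0,0,0,0, 2.7,0,0,0,0,0, 4.4,-1.2,0,0,0,0.08, 4.4,-1.5,0,0,0,0.09, 4.4,-1.4,0,0,0,0.09, 4.4,-1.4,0,0,0,0.09, 4.4,-1.4,0,0,0,0.09, 4.4,-1.5,0,0,0,0.09, 4.3,-1.4,0,0,0,0.09, 4.4,-1.4,0,0,0,0.09, 4.4,-1.4,0,0,0,0.09 ] 19
end [476.9 -89.5  59. ] [ 39.5 -59.5  59. ]
```

Call:
play_rows:
  plan: [0.6, 0.3, 10, 0, 0, -0.001, 0.7, 0.2, 10, -0.001, 0, 0, 0.6, 0.3, 10, 0, -0.001, -0.001, 0.7, 0.2, 10, -0.001, 0, 0, 0.6, 0.2, 10, 0, 0, -0.001, 2.7, 0, 0, 0, 0, 0, 2.7, 0, 0, 0, 0, 0, 2.7, 0, 0, 0, 0, 0, 2.7, 0, 0, 0, 0, 0, 2.7, 0, 0, 0, 0, 0, 4.4, -1.2, 0, 0, 0, 0.08, 4.4, -1.5, 0, 0, 0, 0.09, 4.4, -1.4, 0, 0, 0, 0.09, 4.4, -1.4, 0, 0, 0, 0.09, 4.4, -1.4, 0, 0, 0, 0.09, 4.4, -1.5, 0, 0, 0, 0.09, 4.3, -1.4, 0, 0, 0, 0.09, 4.4, -1.4, 0, 0, 0, 0.09, 4.4, -1.4, 0, 0, 0, 0.09]
  hand: 0

```text
clock: 6.0
eef_pos: [0.4774, -0.0889, 0.0601]
tool_rot: [0.906, 0.423, 0.001, 0.001]
ft_force: [-0.4, -1.1, 0.9]
grip_width: -0.0003
```

```bash
python3 - <<'E'
from h import *
p,r,o=cur(); print(o["clock"],p,ws(p),o["joint_pos"].round(3),o["ft_force"].round(2))
for n in ["wrist"]:
    c=bot.camera(n); cv2.imwrite(f"pics/{n}2.png",c["frame"])
plan([(*kr(t,18,59),1) for t in np.arange(.97,1.52,.09)]+[(*kr(1.54,18,59),1),(*kr(1.54,18,59),1)])
E
```

```text
6.0 [477.35464722 -88.94343649  60.11510958] [ 40.12213696 -59.08163876  60.11510958] [-1.840e-01  3.740e-01 -3.260e-01  8.690e-01 -1.000e-03  2.084e+00] [-0.36 -1.08  0.94]
[ 3.2,-1.4,1.1,0.002,-0.001,0.088, 4.4,-1.5,0,0,0,0.09, 4.4,-1.4,0,0,0,0.09, 4.4,-1.4,0,0,0,0.09, 4.4,-1.4,0,0,0,0.09, 4.3,-1.5,0,0,0,0.09, 4.4,-1.4,0,0,0,0.09, 1.5,-0.5,0,0,0,0.03, 0,0,0,0,0,0 ] 9
end [497.4 -63.3  59. ] [ 64.6 -37.6  59. ]
```

View pics/wrist2.png

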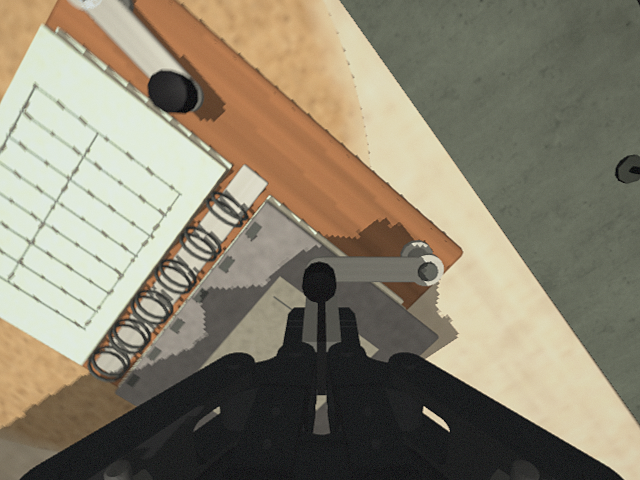

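```bash
cat >> h.py <<'E'
def lf(yu,zu,a,x=12):
    n=np.array([np.cos(a),np.sin(a)]); d=np.array([np.sin(a),-np.cos(a)])
    t=np.array([yu,zu])-11*n-11*d
    return sw([x,*t]), RZ(YAW)*R.from_euler('x',a)*RZ(-YAW)*DOWN0
E
python3 - <<'E'
from h import *
p=np.array([476.9,-89.5,59.]); r=RZ(-.88)*DOWN0
w=[(*kr(t,18,59),1) for t in np.arange(.97,1.52,.09)]+[(*kr(1.54,18,59),1),(*kr(1.54,18,59),1),(*kr(1.54,32,59),2),(*kr(1.54,32,59),1)]
p,r=plan(w,p,r)
np.save("cmd.npy",np.r_[p,r.as_quat()])
E
```

```text
[ 4.4,-1.5,0,0,0,0.09, 4.4,-1.4,0,0,0,0.09, 4.4,-1.4,0,0,0,0.09, 4.4,-1.5,0,0,0,0.09, 4.4,-1.4,0,0,0,0.09, 4.3,-1.4,0,0,0,0.09, 4.4,-1.4,0,0,0,0.09, 1.5,-0.6,0,0,0,0.03, 0,0,0,0,0,0, -7,0,0,0,0,0, -7,0,0,0,0,0, 0,0,0,0,0,0 ] 12
end [483.8 -66.3  59. ] [ 50.6 -38.   59. ]
```

Call:
play_rows:
  plan: [4.4, -1.5, 0, 0, 0, 0.09, 4.4, -1.4, 0, 0, 0, 0.09, 4.4, -1.4, 0, 0, 0, 0.09, 4.4, -1.5, 0, 0, 0, 0.09, 4.4, -1.4, 0, 0, 0, 0.09, 4.3, -1.4, 0, 0, 0, 0.09, 4.4, -1.4, 0, 0, 0, 0.09, 1.5, -0.6, 0, 0, 0, 0.03, 0, 0, 0, 0, 0, 0, -7, 0, 0, 0, 0, 0, -7, 0, 0, 0, 0, 0, 0, 0, 0, 0, 0, 0]

```text
clock: 7.55
eef_pos: [0.4832, -0.0658, 0.0599]
tool_rot: [0.994, 0.108, 0.001, 0.0]
ft_force: [-0.2, -1.0, -0.4]
grip_width: 0.0001
```

```bash
python3 - <<'E'
from h import *
p,r,o=cur(); print(o["clock"],p,ws(p),o["joint_pos"].round(3),o["ft_force"].round(2))
cs=[]
for n in ["wrist","top"]:
    c=bot.camera(n); cv2.imwrite(f"pics/{n}3.png",c["frame"]); cs.append(c)
print(fit(cs[1:],p0=(427.1,-38.2,.184,1.5,1.4)))
print(fit(cs[:1],p0=(427.1,-38.2,.184,1.5,1.4)))
q=np.load("cmd.npy")
plan([(q[:3]+[0,0,71],R.from_quat(q[3:]),3),(*lf(-165,124,np.pi/3),12),(*lf(-150,40,np.pi/3),5)],q[:3],R.from_quat(q[3:]))
E
```

```text
7.55 [483.18683862 -65.83458606  59.89542136] [ 50.08395554 -37.42995072  59.89542136] [-0.135  0.378 -0.32   0.872 -0.     2.79 ] [-0.24 -1.05 -0.37]
[(array([ 4.26727e+02, -3.86560e+01,  1.84000e-01,  1.53800e+00,
        1.43400e+00]), np.float64(1.617))]
[(array([ 4.27901e+02, -3.82130e+01,  1.84000e-01,  1.55700e+00,
        1.41900e+00]), np.float64(1.434))]
[ 0,0,-23.7,0,0,0, 0,0,-23.6,0,0,0, 0,0,-23.7,0,0,0, -3.6,11.7,0.8,0.067,0.069,-0.115, -4.9,11.3,-0.2,0.066,0.068,-0.116, -6.1,10.6,-1.3,0.067,0.069,-0.115, -7.2,9.6,-2.5,0.067,0.069,-0.116, -8,8.6,-3.6,0.066,0.069,-0.115, -8.7,7.4,-4.7,0.067,0.068,-0.116, -9.1,6,-5.8,0.067,0.069,-0.115, -9.2,4.5,-6.7,0.066,0.069,-0.116, -9.2,2.9,-7.6,0.067,0.069,-0.115, -8.9,1.4,-8.4,0.067,0.068,-0.115, -8.3,-0.2,-9.1,0.066,0.069,-0.116, -7.6,-1.8,-9.5,0.067,0.069,-0.115, -13.1,0,11,0,0,0, -13,0,11,0,0,0, -13.1,0,11,0,0,0, -13,0,11,0,0,0, -13.1,0.1,11,0,0,0 ] 20
end [ 469.1 -198.3   35.9] [  12.  -165.    35.9]
```

View pics/wrist3.png

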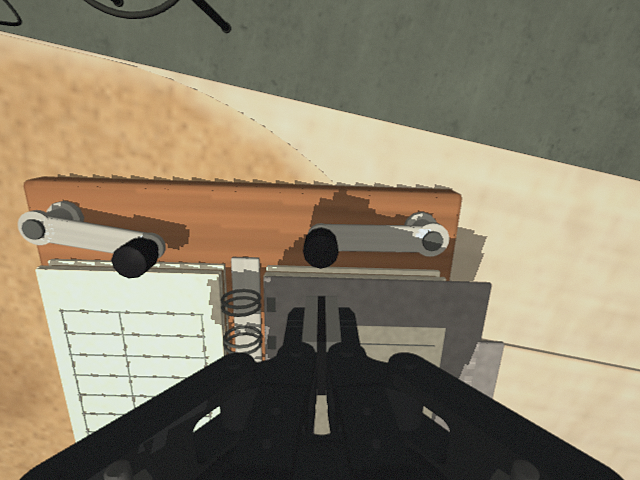

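Call:
play_rows:
  plan: [0, 0, -23.7, 0, 0, 0, 0, 0, -23.6, 0, 0, 0, 0, 0, -23.7, 0, 0, 0, -3.6, 11.7, 0.8, 0.067, 0.069, -0.115, -4.9, 11.3, -0.2, 0.066, 0.068, -0.116, -6.1, 10.6, -1.3, 0.067, 0.069, -0.115, -7.2, 9.6, -2.5, 0.067, 0.069, -0.116, -8, 8.6, -3.6, 0.066, 0.069, -0.115, -8.7, 7.4, -4.7, 0.067, 0.068, -0.116, -9.1, 6, -5.8, 0.067, 0.069, -0.115, -9.2, 4.5, -6.7, 0.066, 0.069, -0.116, -9.2, 2.9, -7.6, 0.067, 0.069, -0.115, -8.9, 1.4, -8.4, 0.067, 0.068, -0.115, -8.3, -0.2, -9.1, 0.066, 0.069, -0.116, -7.6, -1.8, -9.5, 0.067, 0.069, -0.115, -13.1, 0, 11, 0, 0, 0, -13, 0, 11, 0, 0, 0, -13.1, 0, 11, 0, 0, 0, -13, 0, 11, 0, 0, 0, -13.1, 0.1, 11, 0, 0, 0]

```text
clock: 10.15
eef_pos: [0.4699, -0.1974, 0.0366]
tool_rot: [0.553, 0.667, 0.319, -0.384]
ft_force: [0.7, -0.3, 0.0]
grip_width: 0.0
```

```bash
python3 - <<'E'
from h import *
p,r,o=cur(); print(o["clock"],p,ws(p),o["joint_pos"].round(3),o["ft_force"].round(2))
print((r.inv()*lf(0,0,np.pi/3)[1]).as_rotvec().round(3))
for n in ["wrist","scene"]:
    c=bot.camera(n); cv2.imwrite(f"pics/{n}4.png",c["frame"])
E
```

```text
10.15 [ 469.89389733 -197.39703545   36.55911204] [  12.94427608 -164.3394641    36.55911204] [-0.713  1.102  0.485  1.887  0.57   0.378] [ 0.68 -0.3   0.05]
[-0.001  0.002  0.003]
```

View pics/scene4.png

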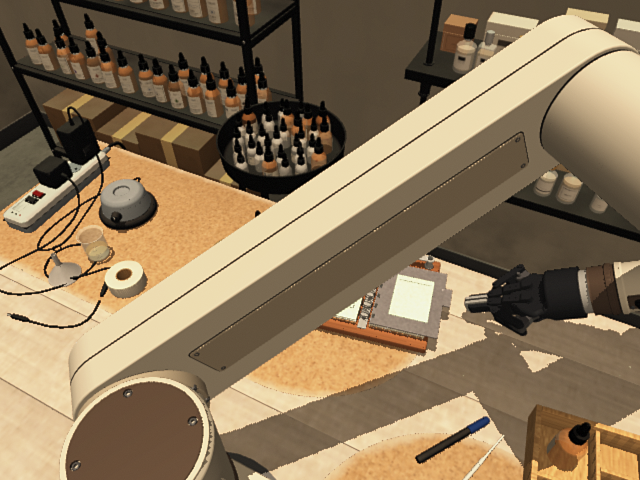

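View pics/wrist4.png

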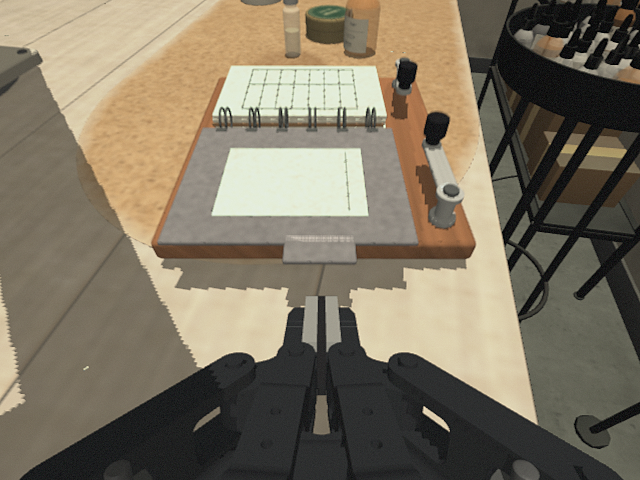

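```bash
python3 - <<'E'
from h import *
p,r=lf(-150,40,np.pi/3)
p,r=plan([(*lf(-150,24,np.pi/3),4),(*lf(-118,24,np.pi/3),7),(*lf(-118,24,np.pi/3),1)],p,r)
np.save("cmd.npy",np.r_[p,r.as_quat()])
E
```

```text
[ -3.5,0,2,0,0,0, -3.4,0,2,0,0,0, -3.5,0,2,0,0,0, -3.5,0,2,0,0,0, 2.3,0,4,0,0,0, 2.3,0,3.9,0,0,0, 2.3,0,4,0,0,0, 2.3,0,3.9,0,0,0, 2.3,0,4,0,0,0, 2.3,0,4,0,0,0, 2.2,0,3.9,0,0,0, 0,0,0,0,0,0 ] 12
end [ 463.2 -166.8   19.9] [  12.  -133.1   19.9]
```

Call:
play_rows:
  plan: [-3.5, 0, 2, 0, 0, 0, -3.4, 0, 2, 0, 0, 0, -3.5, 0, 2, 0, 0, 0, -3.5, 0, 2, 0, 0, 0, 2.3, 0, 4, 0, 0, 0, 2.3, 0, 3.9, 0, 0, 0, 2.3, 0, 4, 0, 0, 0, 2.3, 0, 3.9, 0, 0, 0, 2.3, 0, 4, 0, 0, 0, 2.3, 0, 4, 0, 0, 0, 2.2, 0, 3.9, 0, 0, 0, 0, 0, 0, 0, 0, 0]

```text
clock: 11.75
eef_pos: [0.4639, -0.1659, 0.021]
tool_rot: [0.553, 0.667, 0.319, -0.384]
ft_force: [0.3, -0.6, 0.1]
grip_width: 0.0001
```

```bash
python3 - <<'E'
from h import *
p,r,o=cur(); print(o["clock"],p,ws(p),o["joint_pos"].round(3),o["ft_force"].round(2))
for n in ["wrist"]:
    c=bot.camera(n); cv2.imwrite(f"pics/{n}5.png",c["frame"])
# rotate rigidly about axis
ax=np.array([0,35.5])
def leafpose(phi,x=12):
    a=np.pi/3-phi
    U=np.array([-118,24])-ax; c,s=np.cos(phi),np.sin(phi)
    # rotate: -y -> up
    U=np.array([c*U[0]+s*U[1],-s*U[0]+c*U[1]])+ax
    return lf(*U,a,x)
q=np.load("cmd.npy")
for ph in (.03,.5,1.0): print(ph, ws(leafpose(ph)[0]).round(1))
w=[(*leafpose(k),1) for k in [.03,.06,.1,.14]+list(np.arange(.2,1.06,.06))]
plan(w,q[:3],R.from_quat(q[3:]))
E
```

```text
11.75 [ 463.90915105 -165.94985207   20.99435905] [  12.81424099 -132.32812828   20.99435905] [-0.682  1.077  0.377  1.793  0.594  0.4  ] [ 0.29 -0.6   0.06]
0.03 [  12.  -133.4   24. ]
0.5 [  12.  -124.2   85.7]
1.0 [ 12.  -84.9 139. ]
[ 3.3,0,-2.3,0,-0.03,0, 3.3,0,-2.4,0,-0.03,0, 4.3,0,-3.1,0,-0.04,0, 4.4,0,-3.1,0,-0.04,0, 6.6,0,-4.6,0,-0.06,0, 6.6,0,-4.6,0,-0.06,0, 6.5,0,-4.6,0,-0.06,0, 6.6,0,-4.6,0,-0.06,0, 6.6,0,-4.6,0,-0.06,0, 6.6,0,-4.6,0,-0.06,0, 6.6,0,-4.6,0,-0.06,0, 6.6,0,-4.6,0,-0.06,0, 6.6,0,-4.6,0,-0.06,0, 6.5,0,-4.6,0,-0.06,0, 6.6,0,-4.6,0,-0.06,0, 6.6,0,-4.6,0,-0.06,0, 6.6,0,-4.6,0,-0.06,0, 6.6,0,-4.6,0,-0.06,0, 6.6,0,-4.6,0,-0.06,0 ] 19
end [ 453.7 -115.3  142.3] [ 12.  -80.7 142.3]
```

View pics/wrist5.png

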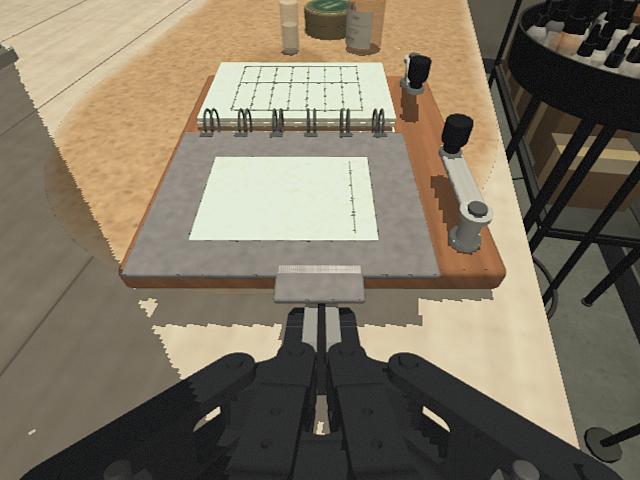

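Call:
play_rows:
  plan: [3.3, 0, -2.3, 0, -0.03, 0, 3.3, 0, -2.4, 0, -0.03, 0, 4.3, 0, -3.1, 0, -0.04, 0, 4.4, 0, -3.1, 0, -0.04, 0, 6.6, 0, -4.6, 0, -0.06, 0, 6.6, 0, -4.6, 0, -0.06, 0, 6.5, 0, -4.6, 0, -0.06, 0]

```text
clock: 12.68
eef_pos: [0.4638, -0.1647, 0.0646]
tool_rot: [0.597, 0.72, 0.227, -0.271]
ft_force: [0.4, -0.4, -0.1]
grip_width: -0.0001
```

```bash
python3 - <<'E'
from h import *
p,r,o=cur(); print(o["clock"],p,ws(p),o["joint_pos"].round(3),o["ft_force"].round(2))
for n in ["wrist"]:
    c=bot.camera(n); cv2.imwrite(f"pics/{n}6.png",c["frame"])
E
```

```text
12.675 [ 463.82675428 -164.73279886   64.63861154] [  12.95591142 -131.11654368   64.63861154] [-0.618  0.775  0.147  1.507  0.478  0.625] [ 0.4  -0.4  -0.08]
```

View pics/wrist6.png

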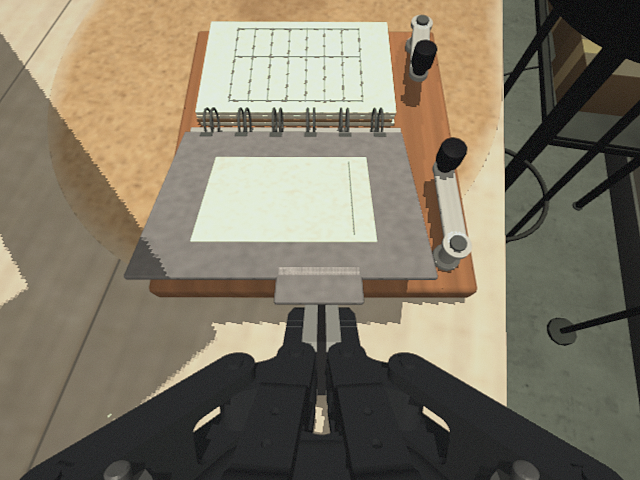

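Call:
play_rows:
  plan: [6.6, 0, -4.6, 0, -0.06, 0, 6.6, 0, -4.6, 0, -0.06, 0, 6.6, 0, -4.6, 0, -0.06, 0, 6.6, 0, -4.6, 0, -0.06, 0, 6.6, 0, -4.6, 0, -0.06, 0, 6.6, 0, -4.6, 0, -0.06, 0, 6.5, 0, -4.6, 0, -0.06, 0, 6.6, 0, -4.6, 0, -0.06, 0, 6.6, 0, -4.6, 0, -0.06, 0, 6.6, 0, -4.6, 0, -0.06, 0, 6.6, 0, -4.6, 0, -0.06, 0, 6.6, 0, -4.6, 0, -0.06, 0]

```text
clock: 14.22
eef_pos: [0.4542, -0.1148, 0.1442]
tool_rot: [0.639, 0.77, 0.002, -0.0]
ft_force: [0.3, 0.6, 0.2]
grip_width: 0.0001
```

```bash
python3 - <<'E'
from h import *
p,r,o=cur(); print(o["clock"],p,ws(p),o["joint_pos"].round(3),o["ft_force"].round(2))
for n in ["wrist","scene"]:
    c=bot.camera(n); cv2.imwrite(f"pics/{n}7.png",c["frame"])
E
```

```text
14.225 [ 454.17336481 -114.77199953  144.20362026] [ 12.60647698 -80.23287937 144.20362026] [-0.251  0.247 -0.253  1.069  0.005  1.135] [0.27 0.58 0.15]
```

View pics/wrist7.png

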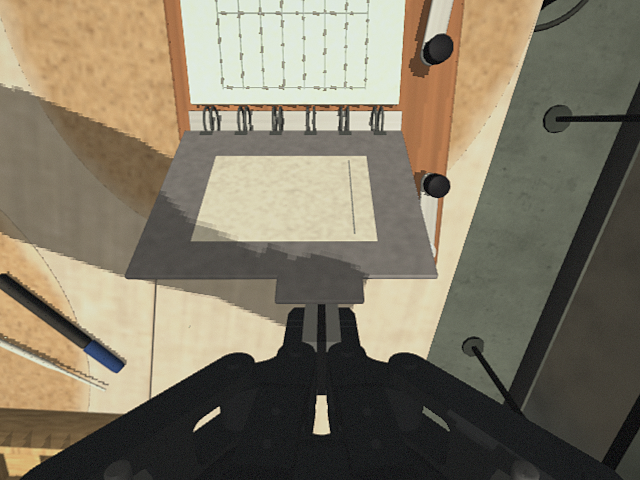

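View pics/scene7.png

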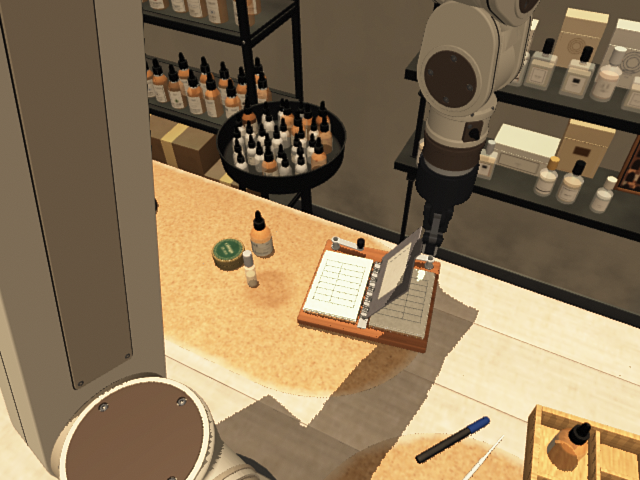

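Call:
play_rows:
  plan: [8.5, 0, 1, 0, 0, 0, 8.5, 0, 1, 0, 0, 0, 8.5, 0, 1, 0, 0, 0, 8.5, 0, 1, 0, 0, 0, 8.5, 0, 1, 0, 0, 0, 8.5, 0, 1, 0, 0, 0, 8.5, 0, 1, 0, 0, 0, 8.5, 0, 1, 0, 0, 0, 8.5, 0, 1, 0, 0, 0, 8.5, 0, 1, 0, 0, 0, 8.5, 0, 1, 0, 0, 0, 8.5, 0, 1, 0, 0, 0, 8.5, 0, 1, 0, 0, 0, 6, 0, 1, 0, 0, 0]

```text
clock: 16.08
eef_pos: [0.4324, 0.0004, 0.1298]
tool_rot: [0.638, 0.77, 0.003, -0.002]
ft_force: [-1.0, 0.4, 0.6]
grip_width: -0.0003
```

```bash
python3 - <<'E'
from h import *
p,r,o=cur(); print(o["clock"],p,ws(p),o["joint_pos"].round(3),o["ft_force"].round(2))
for n in ["scene"]:
    c=bot.camera(n); cv2.imwrite(f"pics/{n}8.png",c["frame"])
E
```

```text
16.075 [4.32402287e+02 3.74484902e-01 1.29841165e+02] [ 12.27050571  36.95321125 129.84116455] [-0.004  0.196 -0.363  1.012  0.007  1.381] [-1.03  0.43  0.57]
```

View pics/scene8.png

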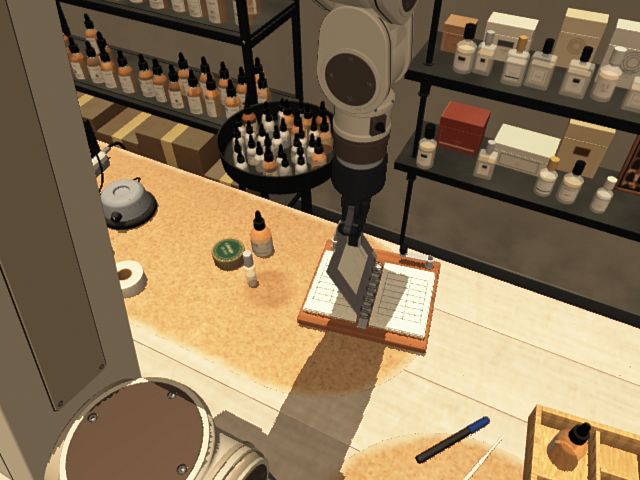

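```bash
cat >> h.py <<'E'
def kl(t,d,z,lat=0):
    k=np.array([84-48*np.cos(t),85-48*np.sin(t)]); g=np.array([-np.sin(t),np.cos(t)]); u=np.array([-np.cos(t),-np.sin(t)])
    return sw([*(k-d*g+lat*u),z]), RZ(t)*DOWN0
E
python3 - <<'E'
from h import *
q=sw([12,35.8,128.3]); r=DOWN0
p,r=plan([(sw([12,10,170]),r,3),(*kl(1.42,33,150),13)],q,r)
np.save("cmd.npy",np.r_[p,r.as_quat()])
E
```

```text
[ -8.6,0,-13.9,0,0,0, -8.6,0,-13.9,0,0,0, -8.6,0,-13.9,0,0,0, 1.7,7.5,1.5,0,0,-0.109, 0.9,7.6,1.6,0,0,-0.109, 0.1,7.7,1.5,0,0,-0.11, -0.8,7.7,1.6,0,0,-0.109, -1.5,7.5,1.5,0,0,-0.109, -2.5,7.3,1.5,0,0,-0.109, -3.1,7,1.6,0,0,-0.11, -4,6.6,1.5,0,0,-0.109, -4.6,6.2,1.5,0,0,-0.109, -5.3,5.6,1.6,0,0,-0.109, -5.8,5,1.5,0,0,-0.11, -6.4,4.3,1.6,0,0,-0.109, -6.8,3.6,1.5,0,0,-0.109 ] 16
end [528.7  13.9 150. ] [109.4  32.6 150. ]
```

Call:
play_rows:
  plan: [-8.6, 0, -13.9, 0, 0, 0, -8.6, 0, -13.9, 0, 0, 0, -8.6, 0, -13.9, 0, 0, 0, 1.7, 7.5, 1.5, 0, 0, -0.109, 0.9, 7.6, 1.6, 0, 0, -0.109, 0.1, 7.7, 1.5, 0, 0, -0.11, -0.8, 7.7, 1.6, 0, 0, -0.109, -1.5, 7.5, 1.5, 0, 0, -0.109, -2.5, 7.3, 1.5, 0, 0, -0.109, -3.1, 7, 1.6, 0, 0, -0.11, -4, 6.6, 1.5, 0, 0, -0.109, -4.6, 6.2, 1.5, 0, 0, -0.109, -5.3, 5.6, 1.6, 0, 0, -0.109, -5.8, 5, 1.5, 0, 0, -0.11, -6.4, 4.3, 1.6, 0, 0, -0.109, -6.8, 3.6, 1.5, 0, 0, -0.109, 0, 0, 0, 0, 0, 0, 0, 0, 0, 0, 0, 0, 0, 0, 0, 0, 0, 0, 0, 0, 0, 0, 0, 0]

```text
clock: 18.62
eef_pos: [0.5288, 0.0144, 0.152]
tool_rot: [-0.017, 1.0, 0.003, 0.0]
ft_force: [-0.1, 0.6, 0.2]
grip_width: -0.0001
```

```bash
python3 - <<'E'
from h import *
p,r,o=cur(); print(o["clock"],p,ws(p),o["joint_pos"].round(3),o["ft_force"].round(2))
cs=[]
for n in ["wrist","top","scene"]:
    c=bot.camera(n); cv2.imwrite(f"pics/{n}9.png",c["frame"]); cs.append(c)
for i in (0,1): print(fit(cs[i:i+1],p0=(427.1,-38.2,.184,1.54,1.42),leaf='L'))
E
```

```text
18.625 [528.77117964  14.36957928 151.98229345] [109.57325471  33.08007388 151.98229345] [ 0.024  0.353 -0.082  1.135  0.007 -0.011] [-0.08  0.57  0.15]
[(array([ 4.27885e+02, -3.76820e+01,  1.89000e-01,  1.54200e+00,
        1.41200e+00]), np.float64(0.812))]
[(array([ 4.27478e+02, -3.85360e+01,  1.90000e-01,  1.63200e+00,
        1.41400e+00]), np.float64(1.588))]
```

View pics/wrist9.png

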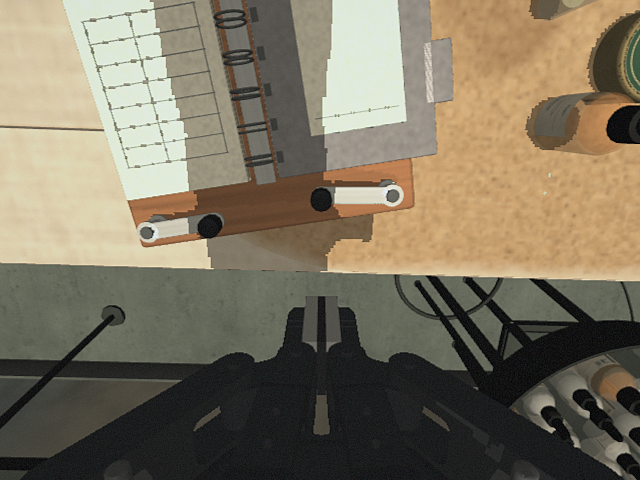

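View pics/scene9.png

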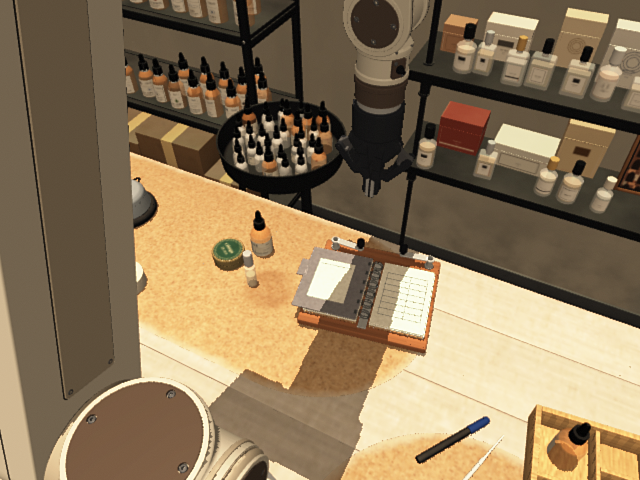

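```bash
sed -i 's/^O=.*/O=np.array([427.5,-38.2]); YAW=0.187/' h.py; python3 - <<'E'
from h import *
c=np.load("pics/top0.npz"); rr,cc=np.indices((480,640)).reshape(2,-1); P,ok=world(c,rr,cc)
s=ok&(P[:,0]>.53)&(P[:,1]>-.15)&(P[:,1]<.3)&(P[:,2]>.0)
print(s.sum(), P[s].min(0) if s.any() else 0)
s=ok&(P[:,0]>.5)&(P[:,2]>.1)&(P[:,1]>0)&(P[:,1]<.45); print(P[s].min(0),P[s].max(0))
c=bot.camera("wrist"); P,ok=world(c,rr,cc); S=np.array([ws(q*1e3) for q in P[ok]])
for ys in (30,50,70,85,100,114):
    m=(abs(S[:,1]-ys)<6)&(abs(S[:,0]-45)<15); print(ys,m.sum(),np.median(S[m,2]).round(2) if m.any() else '')
p,r=(lambda q:(q[:3],R.from_quat(q[3:])))(np.load("cmd.npy"))
p,r=plan([(*kl(1.41,32,58),7),(*kl(1.41,18.5,58),5)]+[(*kl(t,18,58),1) for t in np.arange(1.32,.66,-.09)],p,r)
np.save("cmd.npy",np.r_[p,r.as_quat()])
E
```

```text
2084 [ 5.30038475e-01 -1.49829678e-01  1.05942902e-06]Traceback (most recent call last):
  File "<stdin>", line 5, in <module>
    return umr_minimum(a, axis, None, out, keepdims, initial, where)
ValueError: zero-size array to reduction operation minimum which has no identity
```

```bash
python3 - <<'E'
from h import *
rr,cc=np.indices((480,640)).reshape(2,-1)
c=bot.camera("wrist"); P,ok=world(c,rr,cc); S=np.array([ws(q*1e3) for q in P[ok]])
for ys in (-90,-50,30,50,70,85,100,114):
    m=(abs(S[:,1]-ys)<6)&(abs(S[:,0]-45)<15); print(ys,m.sum(),np.median(S[m,2]).round(2) if m.any() else '')
p,r=(lambda q:(q[:3],R.from_quat(q[3:])))(np.load("cmd.npy"))
p,r=plan([(*kl(1.41,32,58),7),(*kl(1.41,18.5,58),5)]+[(*kl(t,18,58),1) for t in np.arange(1.32,.66,-.09)],p,r)
np.save("cmd.npy",np.r_[p,r.as_quat()])
E
```

```text
-90 768 33.33
-50 796 33.47
30 853 36.57
50 861 36.72
70 874 36.74
85 870 36.75
100 885 36.73
114 761 36.73
[ 0.2,0,13.1,0,0,0.001, 0.2,0,13.2,0,0,0.001, 0.1,0,13.1,0,0,0.001, 0.2,0,13.2,0,0,0.001, 0.2,0,13.1,0,0,0.001, 0.2,0,13.2,0,0,0.001, 0.1,0,13.1,0,0,0.001, 2.7,0,0,0,0,0, 2.7,0,0,0,0,0, 2.7,0,0,0,0,0, 2.7,0,0,0,0,0, 2.7,0,0,0,0,0, 4.9,-1.5,0,0,0,0.09, 4.4,-1.4,0,0,0,0.09, 4.4,-1.4,0,0,0,0.09, 4.4,-1.4,0,0,0,0.09, 4.4,-1.5,0,0,0,0.09, 4.4,-1.4,0,0,0,0.09, 4.4,-1.4,0,0,0,0.09, 4.3,-1.4,0,0,0,0.09 ] 20
end [477.4  12.5  58. ] [58.5 40.5 58. ]
```

Call:
play_rows:
  plan: [0.2, 0, 13.1, 0, 0, 0.001, 0.2, 0, 13.2, 0, 0, 0.001, 0.1, 0, 13.1, 0, 0, 0.001, 0.2, 0, 13.2, 0, 0, 0.001, 0.2, 0, 13.1, 0, 0, 0.001, 0.2, 0, 13.2, 0, 0, 0.001, 0.1, 0, 13.1, 0, 0, 0.001, 2.7, 0, 0, 0, 0, 0, 2.7, 0, 0, 0, 0, 0, 2.7, 0, 0, 0, 0, 0, 2.7, 0, 0, 0, 0, 0, 2.7, 0, 0, 0, 0, 0, 4.9, -1.5, 0, 0, 0, 0.09, 4.4, -1.4, 0, 0, 0, 0.09, 4.4, -1.4, 0, 0, 0, 0.09, 4.4, -1.4, 0, 0, 0, 0.09, 4.4, -1.5, 0, 0, 0, 0.09, 4.4, -1.4, 0, 0, 0, 0.09, 4.4, -1.4, 0, 0, 0, 0.09, 4.3, -1.4, 0, 0, 0, 0.09]

```text
clock: 21.32
eef_pos: [0.4777, 0.0133, 0.0601]
tool_rot: [0.341, 0.94, 0.003, -0.0]
ft_force: [-0.3, -1.2, -0.6]
grip_width: 0.0001
```

```bash
python3 - <<'E'
from h import *
p,r,o=cur(); print(o["clock"],p,ws(p),o["joint_pos"].round(3),o["ft_force"].round(2))
c=bot.camera("wrist"); cv2.imwrite("pics/wrist10.png",c["frame"])
print(fit([c],p0=(427.5,-38.2,.187,1.54,.65),leaf='L'))
p,r=(lambda q:(q[:3],R.from_quat(q[3:])))(np.load("cmd.npy"))
p,r=plan([(*kl(t,18,58),1) for t in np.arange(.6,.1,-.09)]+[(*kl(0.02,18,58),2),(*kl(0.02,18,58),1)],p,r)
np.save("cmd.npy",np.r_[p,r.as_quat()])
E
```

```text
21.325 [477.7065208   13.26374076  60.05730032] [58.89896886 41.23254553 60.05730032] [ 0.024  0.362 -0.345  0.863  0.006  0.719] [-0.28 -1.21 -0.63]
[(array([ 4.27586e+02, -3.75540e+01,  1.86000e-01,  1.57200e+00,
        7.57000e-01]), np.float64(0.754))]
[ 4.4,-1.4,0,0,0,0.09, 4.4,-1.5,0,0,0,0.09, 4.4,-1.4,0,0,0,0.09, 4.4,-1.4,0,0,0,0.09, 4.4,-1.4,0,0,0,0.09, 4.4,-1.5,0,0,0,0.09, 3.2,-0.9,0,0,0,0.065, 3.1,-1.2,0,0,0,0.065, 0,0,0,0,0,0 ] 9
end [450.9  33.5  58. ] [36.4 66.1 58. ]
```

View pics/wrist10.png

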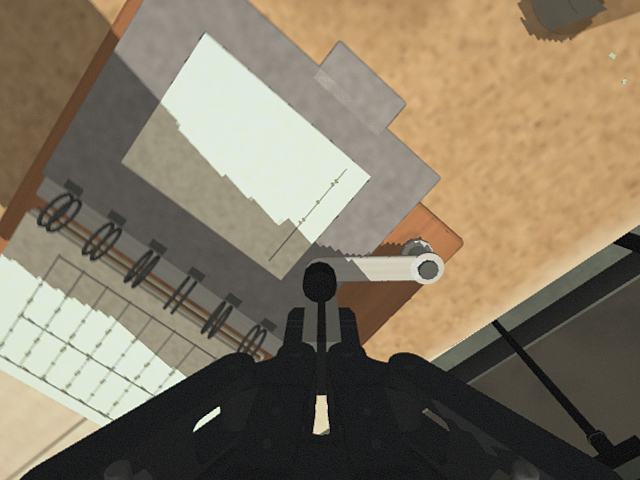

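Call:
play_rows:
  plan: [4.4, -1.4, 0, 0, 0, 0.09, 4.4, -1.5, 0, 0, 0, 0.09, 4.4, -1.4, 0, 0, 0, 0.09, 4.4, -1.4, 0, 0, 0, 0.09, 4.4, -1.4, 0, 0, 0, 0.09, 4.4, -1.5, 0, 0, 0, 0.09, 3.2, -0.9, 0, 0, 0, 0.065, 3.1, -1.2, 0, 0, 0, 0.065, 0, 0, 0, 0, 0, 0]

```text
clock: 22.5
eef_pos: [0.4512, 0.0347, 0.0601]
tool_rot: [0.629, 0.778, 0.003, -0.002]
ft_force: [0.6, 0.0, 0.9]
grip_width: 0.0004
```

```bash
python3 - <<'E'
from h import *
p,r,o=cur(); print(o["clock"],p,ws(p),o["joint_pos"].round(3),o["ft_force"].round(2))
cs=[]
for n in ["wrist","top"]:
    c=bot.camera(n); cv2.imwrite(f"pics/{n}11.png",c["frame"]); print(fit([c],p0=(427.5,-38.2,.187,1.54,.05),leaf='L'))
E
```

```text
22.5 [451.16017738  34.69672463  60.07911293] [36.80007367 67.22715994 60.07911293] [ 0.072  0.32  -0.41   0.84   0.007  1.432] [0.58 0.04 0.86]
[(array([ 4.27818e+02, -3.77530e+01,  1.86000e-01,  1.66500e+00,
        6.00000e-02]), np.float64(0.933))]
[(array([ 4.26934e+02, -3.87080e+01,  1.85000e-01,  1.57900e+00,
        1.16000e-01]), np.float64(1.59))]
```

View pics/wrist11.png

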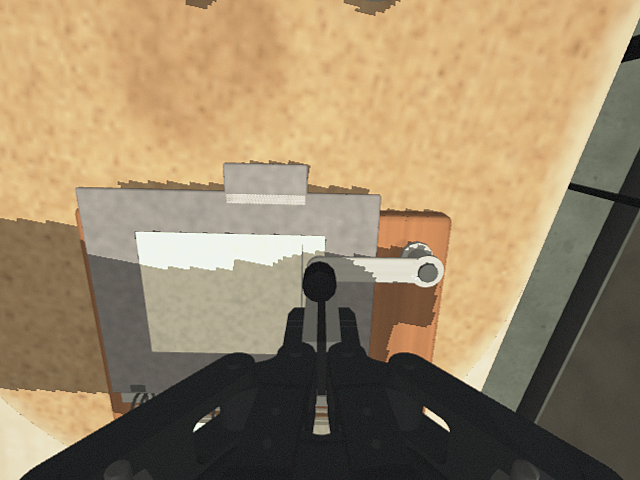

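Call:
play_rows:
  plan: [-6, 0, 0, 0, 0, 0, -8, 0, 0, 0, 0, 0, -10, 0, -20, 0, 0, 0, -10, 0, -30, 0, 0, 0, -10, 0, -30, 0, 0, 0, 0, 0, 0, 0, 0, 0]

```text
clock: 23.35
eef_pos: [0.4625, -0.0101, 0.142]
tool_rot: [0.63, 0.777, 0.004, 0.0]
ft_force: [-0.2, -0.1, -1.2]
grip_width: 0.0002
```

```bash
cat > bar.py <<'E'
from h import *
import sys
k=sys.argv[1]; L=-1
p,r,o=cur(); print(o["clock"],p,ws(p))
for n in ["wrist","top","scene"]:
    c=bot.camera(n); cv2.imwrite(f"pics/{n}{k}.png",c["frame"])
    f=fit([c],p0=(427.5,-38.2,.187,1.54,.05),leaf='L')[0]; print(n,f)
    rr,cc=np.indices((480,640)).reshape(2,-1); P,ok=world(c,rr,cc); P=P[ok]*1e3
    q=f[0]; d=P[:,:2]-q[:2]; cy,sy=np.cos(q[2]),np.sin(q[2]); x=d[:,0]*cy+d[:,1]*sy; y=-d[:,0]*sy+d[:,1]*cy; z=P[:,2]
    for side in (1,-1):
        m=(abs(x-60)<50)&(abs(y-side*70)<45)&(z>57)&(z<64); kn=(np.median(x[m]),np.median(y[m])) if m.sum()>3 else None
        print("  knob",side,m.sum(),np.round(kn,1) if kn else None)
    m=(x>44)&(x<92)&(abs(y-85)<16)&(z>39.5)&(z<44.5)
    if m.sum()>20:
        cs=[]
        for a in range(44,80,4):
            s=m&(x>=a)&(x<a+4)
            if s.sum()>3: cs.append((a+2,(y[s].min()+y[s].max())/2))
        cs=np.array(cs); b=np.polyfit(cs[:,0],cs[:,1],1); print("  bar y:",cs[:,1].round(1),"slope",b[0].round(3))
E
python3 bar.py 12
```

```text
23.35 [462.46624978 -10.12522818 141.97179492] [ 39.5760999   21.08468054 141.97179492]
wrist (array([ 4.28119e+02, -3.75890e+01,  1.88000e-01,  1.55200e+00,
        2.50000e-02]), np.float64(0.693))
  knob 1 458 [36.  84.5]
  knob -1 307 [ 82.6 -36.1]
  bar y: [84.7 84.5 84.2 84.3 84.4 84.5 84.5 84.6 84.8] slope 0.006
top (array([ 4.26721e+02, -3.87830e+01,  1.85000e-01,  1.69600e+00,
        1.30000e-02]), np.float64(1.573))
  knob 1 48 [36.1 85.1]
  knob -1 0 None
  bar y: [85.  84.7 85.4 84.6 85.4 85.1 85.3 84.7 85.2] slope 0.004
scene (array([ 4.26831e+02, -3.72620e+01,  1.88000e-01,  1.53700e+00,
        1.20000e-02]), np.float64(1.587))
  knob 1 43 [35. 84.]
  knob -1 44 [ 82.1 -37.3]
  bar y: [81.4 84.9 84.1 84.3 84.3 84.8] slope 0.105
```

View pics/wrist12.png

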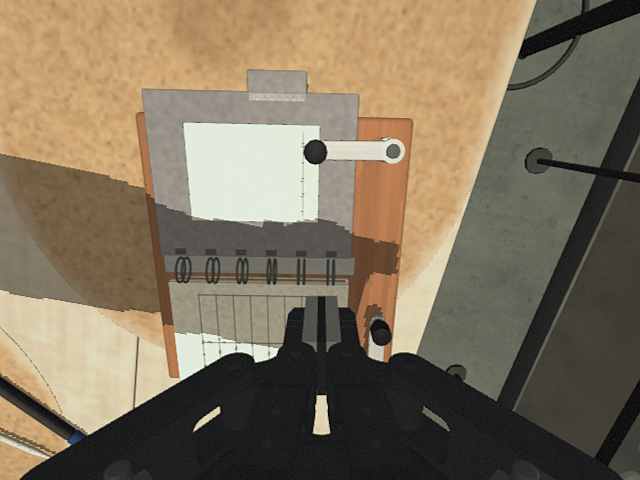

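Call:
play_rows:
  plan: [-10, 0, -25, 0, 0, 0, -10, 0, -25, 0, 0, 0, 0, 0, 0, 0, 0, 0, 0, 0, 0, 0, 0, 0]

```text
clock: 24.0
eef_pos: [0.4633, -0.0285, 0.188]
tool_rot: [0.629, 0.777, 0.002, -0.003]
ft_force: [-0.4, 1.1, -1.0]
grip_width: 0.0
```

```bash
python3 - <<'E'
from h import *
for n in ["scene","top"]:
    c=bot.camera(n); cv2.imwrite(f"pics/{n}13.png",c["frame"])
    for q in ["dropper","atomiser","tin"]:
        for d in bot.outline_of(q,n)[:1]:
            rr,cc=np.nonzero(d["mask"]); P,ok=world(c,rr,cc); print(n,q,round(d["p"],2),np.median(P[ok],0).round(3))
E
```

```text
scene dropper 0.63 [0.434 0.181 0.045]
scene atomiser 0.93 [0.364 0.16  0.047]
scene tin 0.65 [0.391 0.226 0.026]
top dropper 0.9 [0.44  0.183 0.056]
top tin 0.74 [0.397 0.229 0.025]
```

View pics/scene13.png

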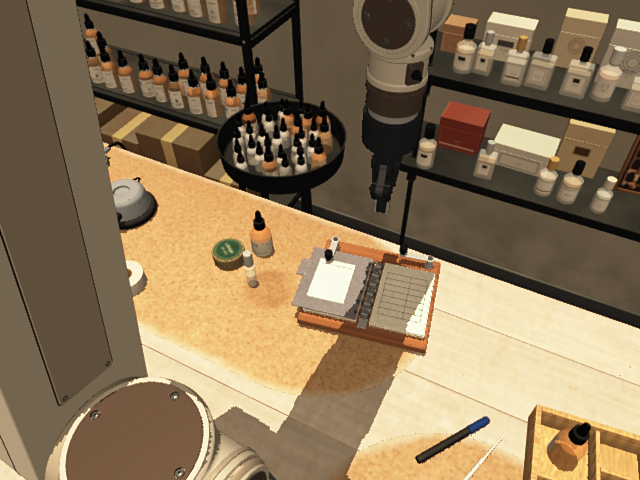

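The picture shows the leaf flat on the left pack with the left keeper across it (knob at about pixel 328, 255). The right keeper is parked on the far strip. The bottle, atomiser and tin are where they were, and the gripper is well clear.

```bash
python3 -c "
from workcell import bot
print(bot.job_done())"
```

```text
the job is handed in; nothing more can be done
None
```

The card stand is open at its next card and the job is handed in, at about 24 s on the robot's clock. I used only light pushes with the shut fingertips, in the order asked:

- **Right keeper:** pushed aside by its knob to about 1.54 rad.
- **Leaf:** lifted from under the tab and turned past upright, then it sank by itself. It now lies flat on the left pack, with its top measured at 36.7 mm against a nominal 37 mm.
- **Left keeper:** swung across the leaf by its knob to about 0.01–0.03 rad, so the bar lies in line with the spine.

**Last checks:**
- The stand's fitted position stayed within about 1 mm and its angle within about 0.005 rad. That is within what the cameras can tell.
- The bottle, atomiser and tin read where they were at the start. The top camera did not find the atomiser in the last look, but the scene camera did, unmoved.
- Each time I read the wrist force it was under about 1.5 N, and at the end the gripper was clear of everything.

**Disagreements between measurements:**
- The top camera's fit of the right keeper gave 1.70 rad, beyond its stop, because the arm hid that knob. The wrist and scene cameras gave 1.55 and 1.54 rad.
- From the scene camera, one noisy edge point gave a left bar slope of 0.105. Its own fit and the other two cameras gave about 0.01–0.03 rad.

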